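# Open the ratchet clamp

## Task

The small green glass dish has finished its time in the bar clamp. Open the clamp without grasping anything: press the ribbed release plate on top of the sliding jaw down, and while it is down push the jaw back along its bar until it stands against the end stop, then come away so that the plate springs up again. Leave the dish standing where it is, and do not move the other things on the table.

Things in the scene. Friction and masses are not known exactly. Their poses are not given: they have to be found in the camera images.
- clamp: Bar clamp fixed to the table: steel bar 335 x 18 mm, top at z = 52 mm. Origin on the table under the bar's middle; x runs along the bar the way the jaw opens: fixed jaw's face at x = -130 mm, end stop's face at x = +159 mm (stop's top at z = 78 mm); y across the bar, z up. Saw teeth under the bar let the jaw close but not open, unless the release plate is down.
- jaw (a joint): Travel of the sliding jaw along the bar in m: 0 = closed, 0.110 = fully open, against the end stop; starts between 0 and 0.05. It slides with about 3 N of friction (a finger that moves along the bar while on the plate drags it either way) and may have up to 8 mm of play before the teeth catch.
- release (a joint): How far the release plate is pressed straight down, in m: 0 = up, 0.010 = bottomed on the jaw. A spring lifts it: about 3 N starts it, about 7 N bottoms it. Its pawl is clear of the teeth beyond about 0.005; let go, it springs up.
- press_plate (a point): Centre of the top of the ribbed steel release plate on the sliding jaw: level, 46 mm along the bar by 30 mm across, z = 85 mm when up; moves with the plate. 26 mm from it along -x of the clamp stands the jaw's clamping wall (80 mm wide), 26 mm along +x the push wall; tops of both at z = 117 mm; open at both sides. Shut fingers fit between the walls.
- push_wall (a point): Point on the face of the jaw's push wall that looks towards the press plate and the dish, mid-width, at z = 100 mm. The wall is grey, 12 mm thick, 44 mm wide across the bar, top at z = 117 mm; pushing this face along +x of the clamp opens the jaw.
- jaw_face (a point): Middle of the sliding jaw's rubber clamping face, which looks towards the dish (80 mm wide, 63 mm high).
- stop_face (a point): Point on the face of the fixed end stop that the jaw comes to rest against.
- dish: Small green glass dish, 87 mm across, 37 mm high, standing loose on the clamp's wooden slats (top at z = 52 mm) between the jaws. Origin at the centre of its underside.
- tin: Bystander at the left, beyond the end stop: round food tin, 57 mm across, 72 mm high. Origin at the centre of its underside.
- mill: Bystander in the cardboard tray (53 mm high) between clamp and robot: glass shaker with a grey top, 44 mm across, 90 mm high. Origin at the centre of its underside.
- spice_jar: Bystander beyond the end stop: spice jar with a dark cap, 44 mm across, 96 mm high. Origin at the centre of its underside.
- tape: Bystander in the cardboard tray between clamp and robot: roll of tape lying flat, 94 mm across, 48 mm high. Origin at the centre of its underside.
- mug: Bystander at the left of the table: white speckled mug, 78 mm across, 97 mm high. Origin at the underside.

How it is judged:
By the outcome, as a careful person would: the job done as asked, in the order asked, and still so for the second after the job is handed in, with the robot touching nothing.
It also fails if it takes over 32 s, if anything falls off the work surface, if the arm or the gripper's body presses on something with over 40 N, if the wrist force passes 120 N, or if a joint passes its speed limit or range.

## Robot

A 6-joint arm with a two-finger parallel gripper is mounted at the origin on the work surface; the furniture and walls round the work are solid. World frame = base frame: x ahead of the robot, y to its left, z up, the work surface at z = 0. Lengths are in m, angles in rad, forces in N, time in s.
With the tool pointing down it reaches from about 0.25 to 0.775 m from the base axis. Payload 4 kg.
Tool frame: the origin (TCP) lies at the very end of the fingers, on their centre line; the grasp point (between the pads) lies 19 mm behind it (robot.pinch_z is the distance from the TCP to the grasp point, in m); z points along the fingers, y is the line along which they close (so a half turn about z gives the same grasp; the last joint's range is limited). The gripper opens to 94 mm and grips with 3 to 60 N. Pads are 16 mm wide; open, the fingers measure 119 mm over their backs; the gripper's body (75 mm by 177 mm) begins 78 mm behind the grasp point.
Start: joints at [1.052, 0.087, 1.371, -0, 1.684, -0.103], TCP at [0.222, 0.503, 0.206] pointing down, gripper open.
Joint ranges: [-3.1, 3.1], [-0.76, 2.03], [0.27, 2.55], [-1.08, 4.22], [0.17, 2.65], [-2.57, 2.57]. Speed limits (rad/s): [2.79, 2.79, 3.14, 3.14, 3.14, 3.14].

## Interface

Orientations are given as [roll, pitch, yaw] about the fixed x, y, z axes, in that order (R = Rz(yaw) Ry(pitch) Rx(roll)).
In Python, from bench import robot gives the robot as it stands.
- The arm moves only by the tool arm_command, never from a script. Its argument "targets" is one flat list of numbers, 7 for each row, row after row: the turn, a rotation vector about the tool's x, y, z in degrees, then the shift along the tool's x, y, z in mm, then the closure, from -1 (fully open) to 1 (shut). In form: [ax, ay, az, x, y, z, hand, ax, ay, az, x, y, z, hand, ...]. A call has 1 to 20 rows; each row is the pose to reach, as a shift and turn from the pose commanded when the call began, along the tool's axes at that moment; what a row does not reach only later rows make up. A row lasts 1/10 s, in which the tool goes at most 50 mm and 8.59 degrees, less where a joint would pass 70% of its speed; a pose out of reach is approached as far as the arm can. A call with a gripper value outside its range is refused whole. The fingers move at their own pace and stop on an object; the grip force is fixed at half the most. Time passes only in rows, so rows that repeat a pose let the fingers close. It gives the time, the measured TCP pose, the force, the opening and the grip force at its end, in the units of the state.
- robot.get_obs(): the state, without advancing time (a new reading comes with each control period).
- robot.snapshot(name): name is "scene" or "side" or "wrist"; returns a dict with "color" (400x640x3 uint8, red, green, blue), "range_z" (400x640 float32, m along the optical axis (not along the pixel's ray), 0 where there is no reading), "fx", "fy", "cx", "cy" (pixels), "T" (4x4, takes a point from camera to world coordinates); the wrist camera has in their place "T_tool_cam" (4x4, takes a point from camera to tool coordinates, whose origin is the TCP and whose axes are the flange's). Camera axes: x right, y down, z forward; pixel columns grow to the right and rows downward; lengths in m; the calibration is good to about 2 mm. A picture is of the moment at which its call begins: read the wrist's pose just before it.
- robot.close_job(): hands the job in; it is judged then, once.
The state is a dict: "time": time; "joint_positions": joint angles; "qvel": joint speeds; "joint_torque": joint torques, N m; "tool_pos": TCP position; "ee_rot": TCP orientation; "wrist_force": force on the tool from outside, world axes, zero at the start; "wrist_torque": the same for the moment, N m; "width": finger opening in m; "finger_force": force on a finger pad.
Only numpy, scipy, OpenCV 4.12 (cv2) and the standard library are available. Lean on these libraries where they do the work, as an engineer would, in place of code of your own. Each camera call takes 0.05 s, during which the arm holds its last target. There are 200 camera calls.

## Working session

There is one attempt and no reset: what is moved stays moved. The work goes in short steps, Python scripts to look and compute and a tool call to move; the robot and the scene stay as the last step left them, time stands still between calls to the robot, and variables do not carry over. Pictures are saved under pics/ and viewed, at most 10 in all, crops included, and the job is handed in when it is done.

Besides the shell and the picture viewer there is one more tool, called in YAML: its name, and indented under it one key for each argument. arm_command: Moves the arm, as the interface text tells. Its arguments: {"type":"object","properties":{"targets":{"type":"array"}},"required":["targets"]}

```bash
mkdir -p pics; python3 - <<'E'
from bench import robot
import cv2,numpy as np
o=robot.get_obs();print(o)
for n in("scene","side"):
    s=robot.snapshot(n);np.savez(f"pics/{n}.npz",**s);cv2.imwrite(f"pics/{n}.png",s["color"][:,:,::-1])
E
```

```text
{'time': 0.0, 'joint_positions': array([ 1.05186909e+00,  8.79481489e-02,  1.37224662e+00, -3.08631863e-05,
        1.68358312e+00, -1.03087624e-01]), 'qvel': array([-1.52123843e-03,  2.09439224e-04,  5.35801007e-05, -4.84483510e-04,
        8.57564278e-04,  1.02293780e-03]), 'joint_torque': array([ 1.66273559e-03, -3.40177166e+01, -3.02433944e+01,  7.18634413e-02,
        3.27651179e-02, -1.75675564e-04]), 'tool_pos': array([0.22191289, 0.50264795, 0.20431179]), 'ee_rot': array([-3.13941586e+00, -1.94360130e-04,  2.72574939e+00]), 'wrist_force': array([ 0.20206794, -0.24042023,  0.5209011 ]), 'wrist_torque': array([-0.01692461, -0.01714643, -0.08441813]), 'finger_force': 0.0, 'width': 0.09367669929054032}
```

View pics/scene.png

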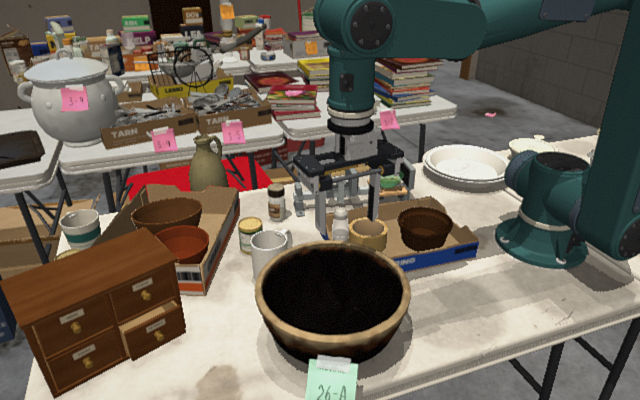

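View pics/side.png

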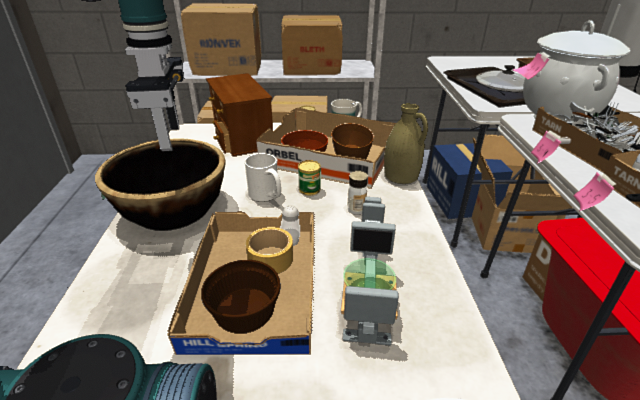

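The scene view has the clamp hidden behind the gripper. The side view shows the clamp: near (fixed) jaw at about (370,310), sliding jaw (372,240), end stop (372,208), with the tray to its left.

```bash
cat > h.py <<'E'
import numpy as np
def cloud(s,T=None):
    z=s["range_z"];v,u=np.mgrid[:400,:640]
    p=np.stack([(u-s["cx"])*z/s["fx"],(v-s["cy"])*z/s["fy"],z,np.ones_like(z)],-1)
    p=p@(s["T"] if T is None else T).T
    p[z<=0]=np.nan
    return p[...,:3]
E
python3 - <<'E'
import numpy as np,cv2
from h import cloud
s=np.load("pics/side.npz");P=cloud(s)
print(s["T"].round(3))
for u,v in[(370,305),(345,305),(395,305),(370,292),(372,240),(354,240),(392,240),(372,225),(354,224),(392,225),(372,208),(372,200),(364,208),(382,208),(372,262),(370,280),(350,270),(358,190),(310,175),(290,222)]:print(u,v,P[v,u].round(3))
c=s["color"][180:350,310:430,::-1];cv2.imwrite("pics/c1.png",cv2.resize(c,None,fx=3.5,fy=3.5,interpolation=2))
E
```

```text
[[ 0.84  -0.295  0.456  0.075]
 [-0.543 -0.472  0.694 -0.293]
 [ 0.01  -0.831 -0.557  0.562]
 [ 0.     0.     0.     1.   ]]
370 305 [0.363 0.017 0.092]
345 305 [0.335 0.043 0.085]
395 305 [ 0.39  -0.007  0.098]
370 292 [0.365 0.022 0.114]
372 240 [0.463 0.138 0.09 ]
354 240 [0.437 0.159 0.086]
392 240 [0.494 0.119 0.089]
372 225 [0.468 0.148 0.116]
354 224 [nan nan nan]
392 225 [0.498 0.128 0.116]
372 208 [0.506 0.196 0.111]
372 200 [0.559 0.258 0.075]
364 208 [0.495 0.207 0.108]
382 208 [0.521 0.183 0.112]
372 262 [0.431 0.097 0.083]
370 280 [0.418 0.084 0.058]
350 270 [0.389 0.104 0.08 ]
358 190 [0.564 0.315 0.068]
310 175 [0.516 0.445 0.058]
290 222 [0.376 0.292 0.067]
```

View pics/c1.png

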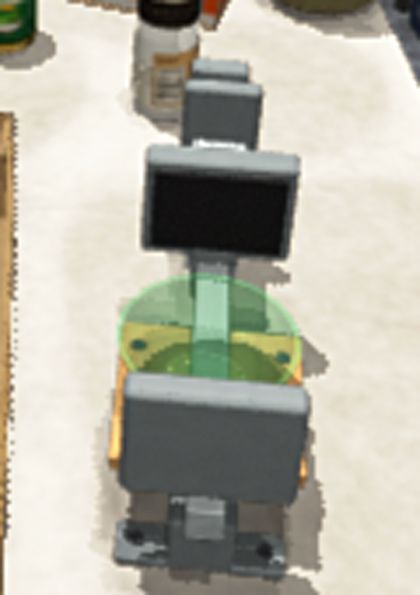

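The crop shows the fixed jaw nearest, the dish, the sliding jaw with its black rubber face, the push wall and the stop beyond it in line. The jaw's plate is at about (0.487, 0.168), and the bar's direction is about 51°. I'll go above it with fingers shut and tool x along the bar, and take a closer look there.

arm_command:
  targets: [0,0,0,0,0,-40,1,0,0,8,-30,-16,-60,1,0,0,16,-60,-32,-60,1,0,0,24,-90,-48,-60,1,0,0,32,-120,-64,-60,1,0,0,40,-150,-80,-60,1,0,0,48,-180,-96,-60,1,0,0,56,-210,-112,-60,1,0,0,64,-240,-128,-60,1,0,0,72,-270,-144,-60,1,0,0,80,-300,-160,-60,1,0,0,88,-330,-176,-60,1,0,0,96,-360,-190,-60,1,0,0,105,-378,-200,-60,1,0,0,105,-378,-200,-60,1,0,0,105,-378,-200,-60,1]

```text
time: 1.7
tool_pos: [0.4869, 0.1675, 0.2649]
ee_rot: [-3.14, 0.001, 0.895]
wrist_force: [-0.4, -0.3, 0.3]
width: 0.0003
finger_force: 0.0
```

```bash
python3 - <<'E'
from bench import robot
import cv2,numpy as np
from scipy.spatial.transform import Rotation as R
o=robot.get_obs();s=robot.snapshot("wrist")
T=np.eye(4);T[:3,:3]=R.from_euler("xyz",o["ee_rot"]).as_matrix();T[:3,3]=o["tool_pos"]
print(o["time"],o["tool_pos"],o["ee_rot"],s["T_tool_cam"].round(3))
s["T"]=T@s["T_tool_cam"];np.savez("pics/w1.npz",**s);cv2.imwrite("pics/w1.png",s["color"][:,:,::-1])
s=robot.snapshot("scene");np.savez("pics/scene2.npz",**s)
E
```

```text
1.7 [0.48687871 0.16748905 0.26492495] [-3.14017915e+00  6.38920373e-04  8.94597149e-01] [[ 0.    -0.971 -0.24   0.069]
 [ 1.     0.     0.     0.001]
 [-0.    -0.24   0.971 -0.179]
 [ 0.     0.     0.     1.   ]]
```

View pics/w1.png

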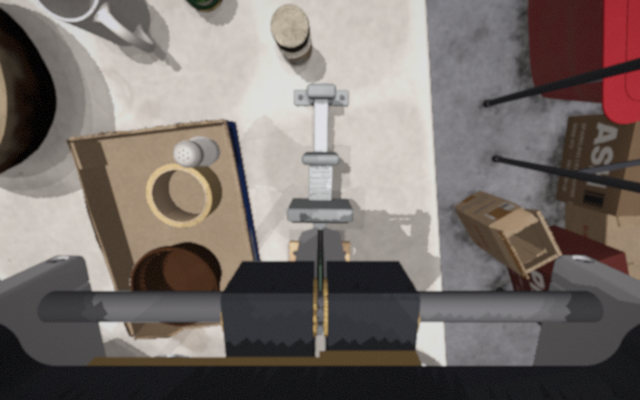

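The wrist view shows the bar running up the image: stop at (321,92), push wall (320,158), ribbed plate (320,180), clamping wall (320,210). The jar is beyond the stop at (291,30) and the tray is to the left.

```bash
python3 - <<'E'
import numpy as np
from h import cloud
s=np.load("pics/w1.npz");P=cloud(s)
yaw=.8946;ex=np.array([np.cos(yaw),np.sin(yaw)]);ey=np.array([-ex[1],ex[0]]);t0=np.array([.4869,.1675])
m=np.isfinite(P[...,0]);
L=np.stack([(P[...,:2]-t0)@ex,(P[...,:2]-t0)@ey,P[...,2]],-1)
for v in range(84,222,4):print(v,(L[v,320]*1000).round(1))
def box(u0,u1,v0,v1,zl,zh):
    q=L[v0:v1,u0:u1].reshape(-1,3);q=q[(q[:,2]>zl)&(q[:,2]<zh)]*1000
    print(len(q),q.min(0).round(1),q.max(0).round(1),q.mean(0).round(1))
    return q
box(300,345,165,200,.07,.095);box(290,345,148,170,.108,.13);box(280,360,195,225,.108,.13);box(300,345,80,110,.07,.09)
q=box(312,330,105,150,.042,.06);print(np.polyfit(q[:,0],q[:,1],1))
E
```

```text
84 [127.4  -0.5  75.6]
88 [122.5  -0.5  77.8]
92 [118.1  -0.5  77.5]
96 [113.6  -0.5  77. ]
100 [111.8  -0.5  51.5]
104 [106.8  -0.5  52.4]
108 [101.9  -0.5  51.5]
112 [96.9 -0.5 51.6]
116 [91.8 -0.5 52.1]
120 [86.9 -0.5 50.3]
124 [81.7 -0.5 52.3]
128 [76.6 -0.5 51.5]
132 [71.4 -0.5 51.2]
136 [66.2 -0.5 51. ]
140 [61.  -0.5 52.7]
144 [55.8 -0.5 52.2]
148 [50.4 -0.5 50.3]
152 [46.2 -0.5 69.1]
156 [ 44.5  -0.6 114.8]
160 [ 40.1  -0.6 116. ]
164 [ 35.7  -0.6 117.1]
168 [27.4 -0.5 85.3]
172 [22.2 -0.5 84.5]
176 [17.4 -0.5 85.9]
180 [12.  -0.5 84.5]
184 [ 7.2 -0.6 86.1]
188 [ 1.7 -0.6 84.8]
192 [-3.8 -0.6 83. ]
196 [-8.8 -0.6 84.4]
200 [-14.1  -0.6  84.5]
204 [-17.8  -0.6  91. ]
208 [-17.7  -0.6 111.7]
212 [-21.   -0.6 117.9]
216 [-26.3  -0.6 116.5]
220 [-31.2  -0.6 116.6]
829 [-13.1 -14.8  81.3] [31.1 15.1 87.3] [ 9.4  0.2 84.5]
377 [ 33.9 -21.3 108.3] [ 46.4  21.4 118.2] [ 4.060e+01 -1.000e-01  1.155e+02]
1032 [-37.6 -39.3 108.6] [-17.2  40.3 118.3] [-25.9   0.2 115.3]
424 [111.8 -18.9  70.1] [127.7  16.6  79.3] [119.4  -1.3  76.5]
600 [49.  -9.8 48.4] [105.8   7.7  53.7] [78.2 -0.7 51.4]
[-0.01492245  0.46144886]
```

arm_command:
  targets: [0,0,0,17,0,30,1,0,0,0,17,0,60,1,0,0,0,17,0,90,1,0,0,0,17,0,120,1,0,0,0,17,0,140,1,0,0,0,17,0,160,1,0,0,0,17,0,170,1,0,0,0,17,0,170,1,0,0,0,17,0,174,1,0,0,0,17,0,178,1,0,0,0,17,0,181,1,0,0,0,17,0,184,1,0,0,0,17,0,186,1,0,0,0,17,0,186,1,0,0,0,17,0,186,1]

```text
time: 3.3
tool_pos: [0.4984, 0.181, 0.0803]
ee_rot: [3.141, -0.002, 0.893]
wrist_force: [0.1, 0.4, 3.6]
width: 0.0004
finger_force: 2.1
```

arm_command:
  targets: [0,0,0,0,0,2,1,0,0,0,0,0,4,1,0,0,0,0,0,4,1,0,0,0,0,0,4,1]

```text
time: 3.7
tool_pos: [0.4984, 0.181, 0.0761]
ee_rot: [3.141, -0.001, 0.893]
wrist_force: [1.3, 0.9, 5.7]
width: 0.0004
finger_force: 2.9
```

arm_command:
  targets: [0,0,0,0,0,1,1,0,0,0,3,0,1,1,0,0,0,6,0,1,1,0,0,0,9,0,1,1,0,0,0,12,0,1,1,0,0,0,16,0,1,1,0,0,0,20,0,1,1,0,0,0,25,0,1,1,0,0,0,30,0,1,1,0,0,0,35,0,1,1,0,0,0,40,0,1,1,0,0,0,40,0,1,1]

```text
time: 4.9
tool_pos: [0.5235, 0.2116, 0.0752]
ee_rot: [3.14, 0.0, 0.893]
wrist_force: [-0.5, -0.0, 6.9]
width: 0.0007
finger_force: 3.2
```

arm_command:
  targets: [0,0,0,5,0,0,1,0,0,0,10,0,0,1,0,0,0,15,0,0,1,0,0,0,20,0,0,1,0,0,0,24,0,0,1,0,0,0,27,0,0,1,0,0,0,29,0,0,1,0,0,0,31,0,0,1,0,0,0,33,0,0,1,0,0,0,35,0,0,1,0,0,0,36,0,0,1,0,0,0,36,0,0,1]

```text
time: 6.1
tool_pos: [0.5446, 0.2376, 0.075]
ee_rot: [3.14, 0.005, 0.893]
wrist_force: [-3.9, -4.9, 9.0]
width: 0.0003
finger_force: 4.9
```

```bash
python3 - <<'E'
from bench import robot
import cv2,numpy as np
s=robot.snapshot("side");np.savez("pics/side2.npz",**s)
c=s["color"][170:340,310:430,::-1];cv2.imwrite("pics/c2.png",cv2.resize(c,None,fx=3.5,fy=3.5,interpolation=2))
E
```

```text
(no output)
```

View pics/c2.png

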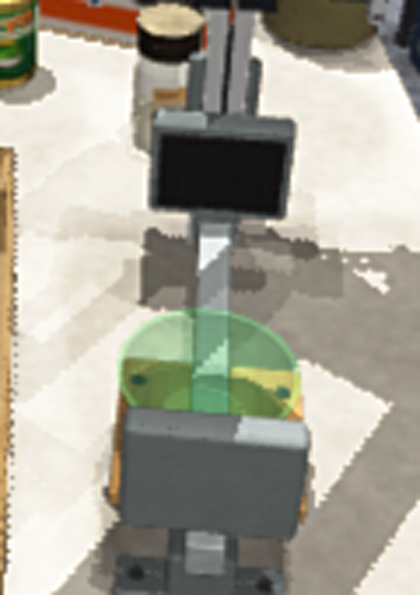

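The jaw has moved far back, with the dish still in place. The tool has stalled with about 6 N along the bar, so I'll push a little more to confirm it's at the stop.

arm_command:
  targets: [0,0,0,2,0,0,1,0,0,0,4,0,0,1,0,0,0,5,0,0,1,0,0,0,5,0,0,1,0,0,0,5,0,0,1]

```text
time: 6.65
tool_pos: [0.5445, 0.2375, 0.0751]
ee_rot: [-3.142, 0.016, 0.891]
wrist_force: [-13.7, -15.2, 15.6]
width: 0.0003
finger_force: 16.9
```

The jaw is solid against the stop: 20 N and no motion. I'll ease the preload, lift straight up so the plate springs up, then come clear.

arm_command:
  targets: [0,0,0,-3,0,0,1,0,0,0,-5,0,0,1,0,0,0,-5,0,-3,1,0,0,0,-5,0,-6,1,0,0,0,-5,0,-10,1,0,0,0,-5,0,-14,1,0,0,0,-5,0,-18,1,0,0,0,-12,0,-20,1,0,0,0,-14,0,-30,1,0,0,0,-14,0,-60,1,0,0,0,-14,0,-100,1,0,0,0,-14,0,-140,1,0,0,0,-20,0,-180,1,0,0,0,-60,0,-190,1,0,0,0,-80,0,-190,1,0,0,0,-80,0,-190,1]

```text
time: 8.25
tool_pos: [0.4984, 0.181, 0.2679]
ee_rot: [3.138, -0.006, 0.892]
wrist_force: [0.4, 0.4, -0.5]
width: 0.0008
finger_force: 0.0
```

```bash
python3 - <<'E'
from bench import robot
import cv2,numpy as np
from scipy.spatial.transform import Rotation as R
from h import cloud
o=robot.get_obs();s=robot.snapshot("wrist")
T=np.eye(4);T[:3,:3]=R.from_euler("xyz",o["ee_rot"]).as_matrix();T[:3,3]=o["tool_pos"]
s["T"]=T@s["T_tool_cam"];cv2.imwrite("pics/w2.png",s["color"][:,:,::-1])
P=cloud(s);yaw=.8946;ex=np.array([np.cos(yaw),np.sin(yaw)])
print(o["time"],o["tool_pos"],o["wrist_force"])
for v in range(60,230,4):print(v,(((P[v,320,:2]-[.4869,.1675])@ex)*1000).round(1),(P[v,320,2]*1000).round(1))
E
```

```text
8.25 [0.49843316 0.18104043 0.26791903] [ 0.36644456  0.37573829 -0.47639823]
60 191.7 -0.1
64 186.4 0.1
68 181.3 -1.0
72 175.9 -0.8
76 170.5 -0.9
80 165.0 -0.3
84 159.5 -0.4
88 153.8 1.0
92 148.7 -2.0
96 143.0 -1.3
100 131.5 50.4
104 123.6 78.9
108 119.1 77.0
112 111.6 112.9
116 107.1 116.6
120 102.9 115.6
124 100.0 77.2
128 95.0 84.7
132 90.2 86.5
136 85.4 84.7
140 80.6 85.2
144 75.7 84.2
148 70.8 84.1
152 66.0 85.4
156 60.9 84.4
160 56.0 85.0
164 48.8 62.1
168 48.1 104.2
172 44.7 115.6
176 40.0 116.0
180 35.4 116.3
184 29.6 110.2
188 14.1 51.5
192 8.2 50.6
196 2.5 51.2
200 -3.0 52.6
204 -9.1 51.6
208 -15.0 51.4
212 -20.8 51.9
216 -26.7 52.2
220 -33.1 51.1
224 -39.0 51.6
228 -45.2 51.3
```

View pics/w2.png

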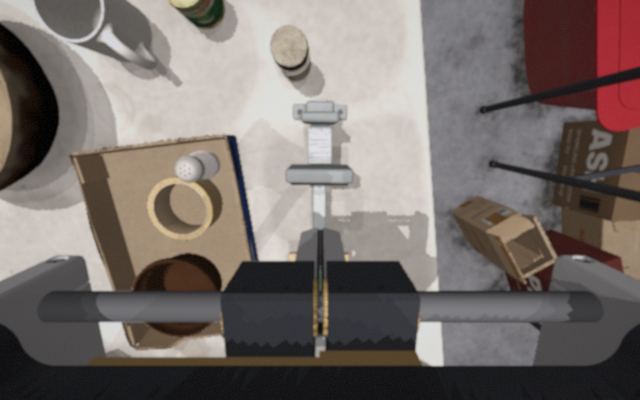

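The push wall (319,113) stands against the stop (320,104). The plate is back up at z = 85 mm, the jaw has moved 65.6 mm as predicted, and nothing else has moved.

```bash
python3 -c "
from bench import robot
print(robot.close_job())"
```

```text
the job is handed in; nothing more can be done
None
```

The clamp is open: the jaw stands against the end stop, the release plate is back up, the dish is standing where it was, and the job was handed in with the arm clear after about 8.3 s.

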